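# Fetch the mixing dish from behind the bottles

### The job

Set out the mixing dish for the next job: take the two bottles and the jar out of the front of the caddy and stand them all upright in the shallow steel side tray, then fetch the octagonal dish from behind them and stand it in the middle of the white mixing slab. Only then put the bottles and the jar back upright in the caddy, each on the very place where it stood at the start. Leave the felt wheel in the caddy where it lies.

Things in the scene. Friction and masses are not known exactly. Their poses are not given: they have to be found in the camera images.
- caddy: Fixed grey tray, 150 (x) x 216 (y) x 22 mm, walls 4 mm, inner floor 6 mm above the underside. Origin: centre of underside; z up, front at -x. Dark flush discs of 48 mm at x -41, y -62, 0, +62 mm mark the front places; each holds a bottle or jar, within 6 mm. Dish and felt wheel lie behind, near x +13, y -40 or +40 mm (one each).
- side_tray: Fixed shallow bright steel tray with a dark rivet in each corner, 96 (own x) x 210 (own y) x 10 mm high, walls 3 mm, inner floor 4 mm above its underside; the side area, room for three bottles in a row along its y. Origin: centre of the underside; z up. Keep clear of the fixed steam cleaner, 240 mm tall, that stands behind, at world x over 0.56 m and y from -0.17 to +0.05 m.
- mixing_slab: Fixed white ceramic slab, 90 x 90 x 12 mm, plain flat top 12 mm above its underside. Origin: centre of the underside; z up.
- powder_jar: Loose straight round jar with a dark screw cap of the same width, 41 mm diameter, 105 mm tall, about 0.11 kg. The thickest of the three. Origin: centre of the underside; z up. Grip 60 to 90 mm above its foot.
- monomer_bottle: Loose brown dropper bottle, 33 mm round body up to 62 mm high, tapering to a black 24 mm collar at 65 to 77 mm and a slim rubber bulb, 102 mm tall in all, about 0.07 kg. Origin: centre of the underside; z up. Grip the body 45 to 60 mm above its foot.
- separator_bottle: Loose small bottle with a slim tall black cap: body 30 mm wide up to 46 mm, cap 17 mm diameter from there to the top at 79 mm, about 0.05 kg. The shortest of the three. Origin: centre of the underside; z up. Grip the cap 60 to 70 mm above the foot.
- dappen_dish: Loose small octagonal white mixing dish, 43 mm across, 26 mm tall, about 0.05 kg; take it across its outside. Origin: centre of the underside; z up.
- felt_wheel: Loose flat round felt polishing wheel, 38 mm diameter, 13 mm thick, lying flat in the caddy beside the dish; it stays there. Origin: centre of the underside; z up.

How it is judged:
On the way, in this order (a step that is already met when the one before it is completed fails the run):
1. both bottles and the jar stand upright and released in the side tray, the dish still in the caddy (x of powder_jar in the frame of side_tray between -0.045 and 0.045 m and y of powder_jar in the frame of side_tray between -0.102 and 0.102 m and z of each of powder_jar, monomer_bottle, separator_bottle in the frame of side_tray below 0.009 m and angle between each of powder_jar, monomer_bottle, separator_bottle's own z axis and vertical below 0.1 rad and linear speed of each of powder_jar, monomer_bottle, separator_bottle below 0.03 m/s and x of monomer_bottle in the frame of side_tray between -0.045 and 0.045 m and y of monomer_bottle in the frame of side_tray between -0.102 and 0.102 m and x of separator_bottle in the frame of side_tray between -0.045 and 0.045 m and y of separator_bottle in the frame of side_tray between -0.102 and 0.102 m and contact force between the fingers and powder_jar below 0.1 N and contact force between the fingers and monomer_bottle below 0.1 N and contact force between the fingers and separator_bottle below 0.1 N and distance of dappen_dish from where it was at the start of the episode below 0.03 m), for 0.2 s.
2. the dish stands released in the middle of the slab while the bottles and the jar are still in the side tray (horizontal distance between dappen_dish and mixing_slab below 0.015 m and z of dappen_dish in the frame of mixing_slab between 0.008 and 0.017 m and angle between each of dappen_dish, powder_jar, monomer_bottle, separator_bottle's own z axis and vertical below 0.1 rad and linear speed of each of dappen_dish, powder_jar, monomer_bottle, separator_bottle below 0.03 m/s and x of powder_jar in the frame of side_tray between -0.045 and 0.045 m and y of powder_jar in the frame of side_tray between -0.102 and 0.102 m and z of each of powder_jar, monomer_bottle, separator_bottle in the frame of side_tray below 0.009 m and x of monomer_bottle in the frame of side_tray between -0.045 and 0.045 m and y of monomer_bottle in the frame of side_tray between -0.102 and 0.102 m and x of separator_bottle in the frame of side_tray between -0.045 and 0.045 m and y of separator_bottle in the frame of side_tray between -0.102 and 0.102 m and contact force between the fingers and dappen_dish below 0.1 N), for 0.2 s.
At the end, for the whole second after the job is handed in: The dish stands upright on the slab within 15 mm of its middle; the jar and both bottles stand upright in the caddy, each within 15 mm of where it stood at the start; the felt wheel is within 15 mm of where it lay; all released and at rest (horizontal distance between dappen_dish and mixing_slab below 0.015 m and z of dappen_dish in the frame of mixing_slab between 0.008 and 0.017 m and angle between each of dappen_dish, powder_jar, monomer_bottle, separator_bottle's own z axis and vertical below 0.1 rad and linear speed of each of dappen_dish, powder_jar, monomer_bottle, separator_bottle, felt_wheel below 0.03 m/s and distance of each of powder_jar, monomer_bottle, separator_bottle, felt_wheel from where it was at the start of the episode below 0.015 m and contact force between the fingers and powder_jar below 0.1 N and contact force between the fingers and monomer_bottle below 0.1 N and contact force between the fingers and separator_bottle below 0.1 N and contact force between the fingers and dappen_dish below 0.1 N); the robot touches nothing.
It fails at once if a bottle, the jar or the dish is tipped over (angle between any of powder_jar, monomer_bottle, separator_bottle, dappen_dish's own z axis and vertical above 0.6 rad).
It fails at once if the felt wheel is carried off or pushed from its place (distance of felt_wheel from where it was at the start of the episode above 0.025 m).
It also fails if it takes over 134 s, if anything falls off the work surface, if the arm or the gripper's body presses on something with over 40 N, if the wrist force passes 120 N, or if a joint passes its speed limit or range.

### The arm

A 7-joint arm with a two-finger parallel gripper is mounted at the origin on a cart in front of the work surface, level with it; the furniture and walls round the work are solid. World frame = base frame: x ahead of the robot, y to its left, z up, the work surface at z = 0. Lengths are in m, angles in rad, forces in N, time in s.
With the tool pointing down it reaches from about 0.375 to 0.925 m from the base axis. Payload 3.1 kg.
Tool frame: the origin (TCP) lies at the very end of the fingers, on their centre line; the grasp point (between the pads) lies 19 mm behind it; z points along the fingers, y is the line along which they close (so a half turn about z gives the same grasp; the last joint's range is limited). The gripper opens to 85 mm and grips with 20 to 120 N. Pads are 22 mm wide; open, the fingers measure 114 mm over their backs; the gripper's body (76 mm by 85 mm) begins 54 mm behind the grasp point. The pads swing forward as they close: fully open they stand 13 mm farther back than shut.
Start: joints at [-1.406, 0.383, 0.044, 1.598, -0.018, 1.161, -0.05], TCP at [0.169, 0.628, 0.231] pointing down, gripper open.
Joint ranges: [-2.61, 2.61], [-0.41, 2.15], [-1.48, 1.57], [0, 2.5], [-1.57, 4.71], [0.05, 1.97], [-2.85, 2.85]. Speed limits (rad/s): [2.79, 2.79, 3.14, 3.14, 3.14, 3.14, 3.14].

### API

Orientations are given as a unit quaternion [x, y, z, w].
In Python, from plant import manip gives the robot as it stands. The module is installed in compiled form; this text tells all that it offers. Calls block until the motion is done:
- manip.reach(position, orientation): joint-space move of the TCP to a pose.
- manip.move_l(position, frame=None, rate=0.15): straight line of the TCP; frame=None keeps the orientation; rate is the mean speed in m/s.
- manip.movej(angles): joint-space move.
- manip.command_gripper(opening, newtons=None): finger opening in m; newtons is the grip in N (None keeps the last); returns when the fingers have stopped.
- manip.wait(seconds).
- manip.solve_ik(position, orientation): joint angles nearest the present ones, or None.
- manip.sense(): the state.
- manip.snapshot(name): name is "scene" or "top" or "wrist"; returns a dict with "img" (480x640x3 uint8, red, green, blue), "intrinsics" (3x3 intrinsics, pixels), "eye" and "orientation" of the camera in the world. Camera axes: x right, y up, looking along -z (the intrinsics and any distortion apply to the point x, -y, -z); pixel columns grow to the right and rows downward; lengths in m; the calibration is good to about 2 mm. A picture is of the moment at which its call begins. There is no depth.
A pose or a line that the arm cannot do raises manip.Unreachable and nothing moves.
- manip.sign_off(): hands the job in; it is judged then, once.
The state is a dict: "time": time; "joint_pos": joint angles; "qd": joint speeds; "tau": joint torques, N m; "eef_pos": TCP position; "orientation": TCP orientation; "contact_force": force on the tool from outside, world axes, zero at the start; "moment": the same for the moment, N m; "finger_gap": finger opening in m; "finger_force": force on a finger pad.
Only numpy, scipy, OpenCV 4.12 (cv2) and the standard library are available. Lean on these libraries where they do the work, as an engineer would, in place of code of your own. Each camera call takes 0.05 s, during which the arm holds its last target. There are 200 camera calls.

## Working session

There is one attempt and no reset: what is moved stays moved. The work goes in short steps, each a Python script; the robot and the scene stay as the last script left them, time stands still between calls to the robot, and variables do not carry over. Pictures are saved under pics/ and viewed, at most 14 in all, crops included, and the job is handed in when it is done.

```bash
mkdir -p pics; ls
python3 - <<'E'
from plant import manip
import cv2,numpy as np
for n in ["scene","top"]:
    s=manip.snapshot(n); cv2.imwrite(f"pics/{n}0.png",s["img"][:,:,::-1]); print(n,s["intrinsics"],s["eye"],s["orientation"],[k for k in s])
print(manip.sense())
E
```

```text
pics
scene [[529.13381951   0.         302.39443182]
 [  0.         529.13381951 248.91026726]
 [  0.           0.           1.        ]] [-0.14766141 -0.42030099  0.80853582] [ 0.34301523 -0.18043434 -0.44433206  0.80768374] ['img', 'intrinsics', 'eye', 'orientation']
top [[536.04532096   0.         323.86975401]
 [  0.         536.04532096 240.44654144]
 [  0.           0.           1.        ]] [0.36064051 0.0226206  1.11183123] [ 0.03851303 -0.05307473 -0.6991676   0.71194416] ['img', 'intrinsics', 'eye', 'orientation']
{'time': 0.1, 'joint_pos': array([-1.4057939 ,  0.38377644,  0.04384358,  1.59945997, -0.01790676,
        1.16119312, -0.04988955]), 'qd': array([-0.00052383, -0.0030741 , -0.00194364, -0.00253805, -0.00021203,
        0.00209848, -0.00101773]), 'tau': array([ 2.24872972e-03, -4.34727180e+01,  1.02900188e+00, -2.50455093e+01,
        1.08524429e-02,  5.44940180e-03, -1.57976778e-06]), 'eef_pos': array([0.16863942, 0.6268358 , 0.22997795]), 'orientation': array([ 1.30983423e-01,  9.91383805e-01, -1.21826224e-03, -9.76007529e-05]), 'contact_force': array([0.02330199, 0.42108055, 0.21397571]), 'moment': array([-0.02159894, -0.03026462,  0.02175148]), 'finger_force': 0.0, 'finger_gap': 0.08554845648973348}
```

View pics/top0.png

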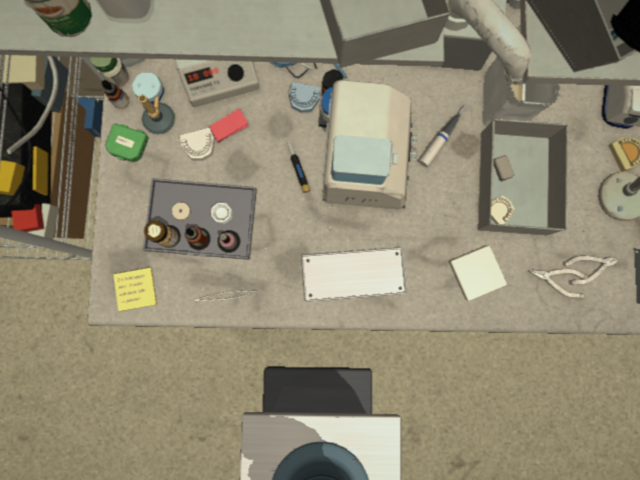

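View pics/scene0.png

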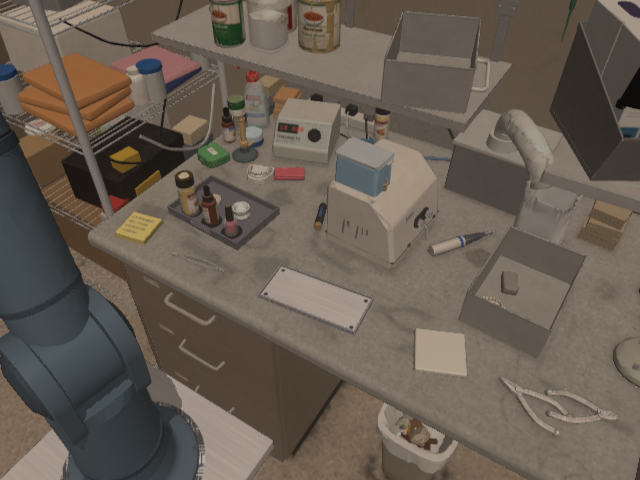

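The top view shows the caddy at about (201,219) px with the jar at (156,231), monomer at (197,236) and separator at (228,240). The felt wheel is at (180,211) and the dish at (221,212), with the side tray at (354,274) and the slab at (478,272). I'll zoom in on both views.

```bash
cat > h.py <<'E'
import numpy as np, cv2, pickle
from scipy.spatial.transform import Rotation as R
def ray(s,uv):
    K=s["intrinsics"]; d=np.linalg.solve(K,[uv[0],uv[1],1.]); d=R.from_quat(s["orientation"]).apply(d*[1,-1,-1]); return np.array(s["eye"]),d
def plane(s,uv,z):
    o,d=ray(s,uv); return o+d*(z-o[2])/d[2]
def proj(s,p):
    c=R.from_quat(s["orientation"]).inv().apply(np.asarray(p)-s["eye"])*[1,-1,-1]; q=s["intrinsics"]@c; return q[:2]/q[2]
E
python3 - <<'E'
from h import *
from plant import manip
S={n:manip.snapshot(n) for n in["top","scene"]}; pickle.dump(S,open("s0.pkl","wb"))
a=S["top"]["img"][170:270,135:265,::-1]; b=S["scene"]["img"][160:250,155:290,::-1]
cv2.imwrite("pics/c1.png",cv2.resize(a,None,fx=6,fy=6,interpolation=cv2.INTER_CUBIC)[:600])
cv2.imwrite("pics/c2.png",cv2.resize(b,None,fx=5.9,fy=5.9,interpolation=cv2.INTER_CUBIC))
s=S["top"]
print("base",proj(s,[0,0,0]),"tcp",proj(s,[.169,.627,.23]))
hsv=cv2.cvtColor(s["img"],cv2.COLOR_RGB2HSV); g=cv2.cvtColor(s["img"],cv2.COLOR_RGB2GRAY)
for nm,(x0,y0,x1,y1),zz,inv in [("caddy",(135,170,270,270),.022,1),("tray",(292,240,415,308),.010,0),("slab",(440,238,520,306),.012,0)]:
    roi=g[y0:y1,x0:x1]; t,m=cv2.threshold(roi,0,255,cv2.THRESH_OTSU+(cv2.THRESH_BINARY_INV if inv else 0))
    c=max(cv2.findContours(m,cv2.RETR_EXTERNAL,cv2.CHAIN_APPROX_NONE)[0],key=cv2.contourArea)[:,0]+[x0,y0]
    P=np.array([plane(s,p,zz)[:2] for p in c]); r=cv2.minAreaRect(P.astype(np.float32)*1000); print(nm,t,r)
E
```

```text
base [320.03424427 495.00035678] tcp [-77.01563436 427.35678141]
caddy 131.0 ((540.8741455078125, 257.048095703125), (222.02783203125, 159.1033935546875), 86.37345123291016)
tray 190.0 ((436.25445556640625, -60.25690460205078), (88.21144104003906, 201.03868103027344), 5.552569389343262)
slab 190.0 ((443.4708557128906, -320.4661865234375), (87.52989196777344, 87.83553314208984), 23.238691329956055)
```

View pics/c1.png

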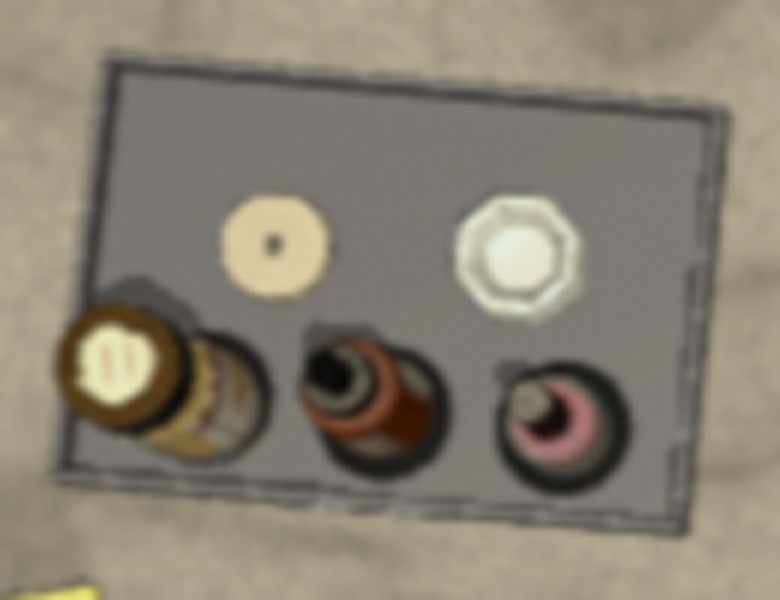

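View pics/c2.png

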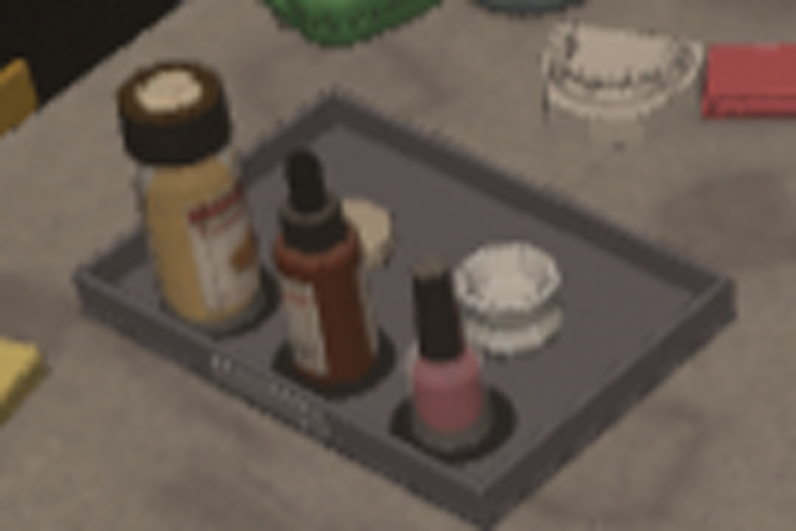

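The zoomed top crop (6x, offset 135,170) shows the caddy corners at (105,52), (730,103), (688,535) and (52,483). The tops are jar (122,366), bulb (328,370) and cap (530,402), with the wheel at (274,245) and the dish at (519,257). In the scene crop the tops are at (175,92), (302,157) and (432,265). Next I turn these into positions.

Run:
```python
from h import *
S=pickle.load(open("s0.pkl","rb")); t,s=S["top"],S["scene"]
tp=lambda p:np.array([135,170])+(np.array(p)+.5)/6-.5
sp=lambda p:np.array([155,160])+(np.array(p)+.5)/5.9-.5
C=np.array([plane(t,tp(p),.022) for p in[(105,52),(730,103),(688,535),(52,483)]])[:,:2]
Cs=np.array([plane(s,sp(p),.022) for p in[(338,92),(735,287),(484,490),(76,275)]])[:,:2]
for c in(C,Cs):
    o=c.mean(0); ex=(c[0]+c[1]-c[2]-c[3]); ey=(c[0]+c[3]-c[1]-c[2]); yaw=np.arctan2(ex[1],ex[0]); yaw2=np.arctan2(-ey[0],ey[1]); print("caddy",o,np.linalg.norm(ex)/2,np.linalg.norm(ey)/2,yaw,yaw2)
    Rm=np.array([[np.cos(yaw2),-np.sin(yaw2)],[np.sin(yaw2),np.cos(yaw2)]])
    for q in[(-.041,.062),(-.041,0),(-.041,-.062),(.013,.04),(.013,-.04)]: print("  place",o+Rm@q)
for n,z,a,b in[("jar",.111,(122,366),(175,92)),("mono",.108,(328,370),(302,157)),("sep",.085,(530,402),(432,265)),("wheel",.019,(274,245),None),("dish",.032,(519,257),(508,277))]:
    print(n,plane(t,tp(a),z)[:2], None if b is None else plane(s,sp(b),z)[:2])
# tray rivets, slab in scene
g=cv2.cvtColor(s["img"],cv2.COLOR_RGB2GRAY)
for nm,(x0,y0,x1,y1),z in[("tray",(250,258,382,338),.01),("slab",(405,322,475,380),.012)]:
    roi=g[y0:y1,x0:x1]; th,m=cv2.threshold(roi,0,255,cv2.THRESH_OTSU)
    c=max(cv2.findContours(m,cv2.RETR_EXTERNAL,cv2.CHAIN_APPROX_NONE)[0],key=cv2.contourArea)[:,0]+[x0,y0]
    print(nm,cv2.minAreaRect(np.array([plane(s,p,z)[:2]*1000 for p in c],np.float32)))
from plant import manip
print(manip.solve_ik([.5,.3,.3],[1,0,0,0]),manip.sense()["time"])
```

```text
caddy [0.54410088 0.25559966] 0.15008228490556852 0.21572455028912968 -0.061537355812814436 -0.062396943399942964
  place [0.50704677 0.32003561]
  place [0.50318067 0.25815627]
  place [0.49931457 0.19627693]
  place [0.55956984 0.29471118]
  place [0.55458132 0.21486686]
caddy [0.54302137 0.25365323] 0.14612760086611534 0.21414716551072388 -0.0809975082706512 -0.06830805796327416
  place [0.50634879 0.31830709]
  place [0.50211698 0.25645168]
  place [0.49788517 0.19459627]
  place [0.55872125 0.29267263]
  place [0.55326085 0.2128592 ]
jar [0.50375696 0.32013965] [0.50483365 0.31947829]
mono [0.50419833 0.25675942] [0.50212497 0.25599026]
sep [0.49839756 0.19712521] [0.49906342 0.19624017]
wheel [0.55988639 0.2980733 ] None
dish [0.55509898 0.21188508] [0.55627464 0.2116819 ]
tray ((433.30670166015625, -64.5989990234375), (86.82150268554688, 200.61154174804688), 5.558689594268799)
slab ((442.15228271484375, -322.04052734375), (90.82406616210938, 87.71525573730469), 23.230018615722656)
[-1.16336795  0.22889673  0.64829915  1.70782368 -0.144725    1.25328007
 -2.05306807] 0.2
```

Both views agree to about 2 mm. I'll keep one tool orientation throughout, closing along caddy x, and check IK for it at every pose.

```bash
cat >> h.py <<'E'
J=np.array([.5043,.3198]); M=np.array([.5032,.2564]); P=np.array([.4987,.1967]); D=np.array([.5557,.2118]); SL=np.array([.443,-.321])
T=np.array([.4355,-.0615]); ty=np.array([-np.sin(.097),np.cos(.097)])
TJ,TP,TM=T+.065*ty,T,T-.065*ty
def quat(sgn,yaw=-.065):
    y=sgn*np.array([np.cos(yaw),np.sin(yaw),0]); z=np.array([0,0,-1.]); return R.from_matrix(np.c_[np.cross(y,z),y,z]).as_quat()
E
python3 - <<'E'
from h import *
from plant import manip
for sg in(1,-1):
    for n,p in dict(J=J,M=M,P=P,D=D,TJ=TJ,TM=TM,SL=SL).items():
        for z in(.02,.22): 
            q=manip.solve_ik([*p,z],quat(sg)); print(sg,n,z,None if q is None else np.round(q,2))
E
```

```text
1 J 0.02 [-1.    0.59  0.46  1.88 -0.37  0.75 -0.4 ]
1 J 0.22 [-1.04  0.32  0.49  1.76 -0.16  1.11 -0.56]
1 M 0.02 [-0.96  0.56  0.51  1.96 -0.4   0.72 -0.28]
1 M 0.22 [-1.02  0.25  0.55  1.84 -0.15  1.09 -0.48]
1 P 0.02 [-0.88  0.51  0.51  2.03 -0.39  0.69 -0.19]
1 P 0.22 [-0.97  0.19  0.58  1.91 -0.12  1.07 -0.41]
1 D 0.02 [-0.88  0.62  0.56  1.89 -0.46  0.77 -0.13]
1 D 0.22 [-0.95  0.33  0.62  1.77 -0.21  1.11 -0.32]
1 TJ 0.02 [-0.88  0.46  0.88  2.28 -0.6   0.65  0.38]
1 TJ 0.22 [-0.96 -0.1   0.83  2.14  0.08  1.07 -0.24]
1 TM 0.02 [-0.57  0.51  0.87  2.22 -0.63  0.68  0.69]
1 TM 0.22 [-1.12 -0.04  1.32  2.09  0.04  1.06  0.12]
1 SL 0.02 [ 0.01  0.57  0.66  2.01 -0.52  0.73  0.92]
1 SL 0.22 [-0.41  0.38  1.17  1.9  -0.38  1.12  0.84]
-1 J 0.02 [-0.58  0.55 -0.07  1.86  0.05  0.74  2.4 ]
-1 J 0.22 [-0.67  0.29  0.05  1.74 -0.02  1.11  2.45]
-1 M 0.02 [-0.52  0.5  -0.02  1.94  0.02  0.7   2.52]
-1 M 0.22 [-0.66  0.23  0.13  1.82 -0.03  1.09  2.56]
-1 P 0.02 [-0.48  0.46  0.03  2.01 -0.02  0.67  2.64]
-1 P 0.22 [-0.66  0.18  0.22  1.89 -0.05  1.07  2.66]
-1 D 0.02 [-0.44  0.55  0.01  1.87 -0.01  0.73  2.65]
-1 D 0.22 [-0.58  0.29  0.18  1.75 -0.06  1.1   2.69]
-1 TJ 0.02 [-1.19  0.96  1.37  2.29 -1.19  1.05 -2.28]
-1 TJ 0.22 [-1.5  -0.38  1.24  2.15  0.39  1.15  2.62]
-1 TM 0.02 [-0.87  1.02  1.37  2.22 -1.21  1.1  -2.  ]
-1 TM 0.22 None
-1 SL 0.02 [-0.41  1.14  1.36  2.02 -1.26  1.21 -1.7 ]
-1 SL 0.22 [-0.51  0.56  1.39  1.9  -0.6   1.2  -2.12]
```

```bash
cat >> h.py <<'E'
from plant import manip
Q=quat(1); H=.22
def pick(p,z,gap,N=30):
    manip.command_gripper(gap); manip.move_l([*p,H],Q,rate=.3); manip.move_l([*p,z],rate=.12)
    manip.command_gripper(0,N); s=manip.sense(); manip.move_l([*p,H],rate=.15); e=manip.sense()
    print("pick t%.1f gap %.4f->%.4f F %s"%(e["time"],s["finger_gap"],e["finger_gap"],np.round(s["contact_force"],1)))
def place(p,z,gap):
    manip.move_l([*p,H],Q,rate=.25); manip.move_l([*p,z+.03],rate=.15); manip.move_l([*p,z],rate=.05); f=manip.sense()
    manip.command_gripper(gap); manip.move_l([*p,H],rate=.15); print("place t%.1f F %s"%(manip.sense()["time"],np.round(f["contact_force"],1)), "at", np.round(f["eef_pos"],4))
C,S=.006,.004   # floors
hj,hm,hp=.053,.031,.044  # TCP above foot
E
python3 - <<'E'
from h import *
manip.reach([*J,.25],Q)
pick(J,C+hj,.065); place(TJ,S+hj+.001,.062)
s=manip.snapshot("wrist"); cv2.imwrite("pics/w1.png",s["img"][:,:,::-1])
E
```

```text
pick t5.5 gap 0.0406->0.0399 F [-1.9  0.1  4.9]
place t10.3 F [ 0.5  0.  -0.2] at [0.4291 0.003  0.0576]
```

View pics/w1.png

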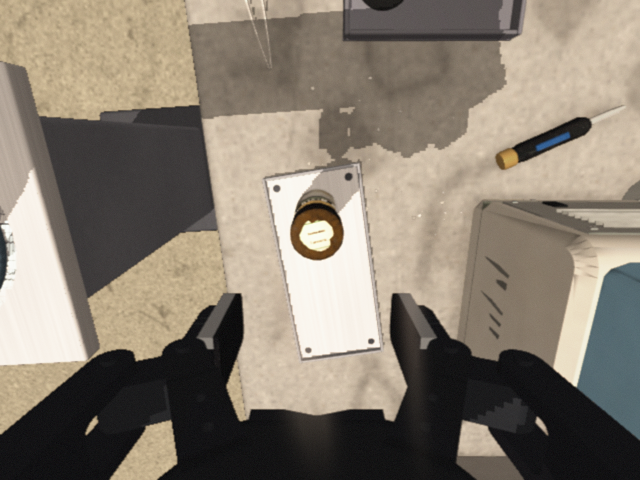

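The wrist view shows the jar upright in the tray (cap at (317,235) px), well inside the rivets. On to the two bottles.

Run:
```python
from h import *
pick(M,C+hm,.060); place(TM,S+hm+.001,.055)
pick(P,C+hp,.050,20); place(TP,S+hp+.001,.045)
manip.move_l([D[0]-.05,D[1],.24],Q,rate=.3); manip.wait(.3)
for n in("wrist","scene","top"):
    s=manip.snapshot(n); pickle.dump(s,open(n+"2.pkl","wb")); cv2.imwrite(f"pics/{n}2.png",s["img"][:,:,::-1])
```

```text
pick t15.0 gap 0.0315->0.0316 F [-1.4  0.4  5.5]
place t20.4 F [-1.6  1.5  3.1] at [ 0.441  -0.126   0.0357]
pick t25.1 gap 0.0167->0.0164 F [-0.9 -0.3  0.1]
place t29.8 F [-0.4 -0.1 -0.5] at [ 0.4354 -0.0617  0.0487]
```

View pics/wrist2.png

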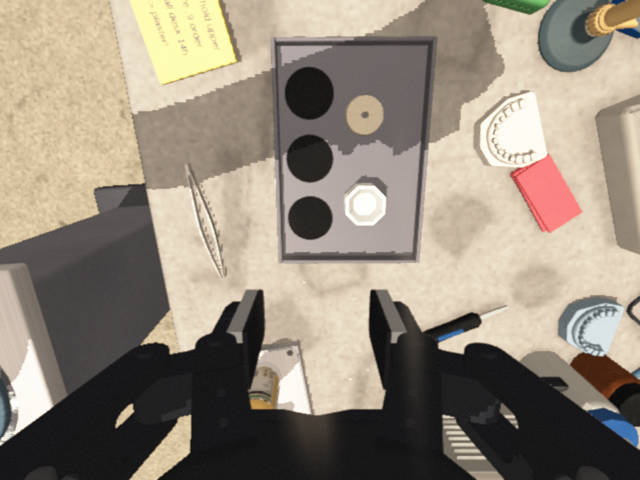

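View pics/scene2.png

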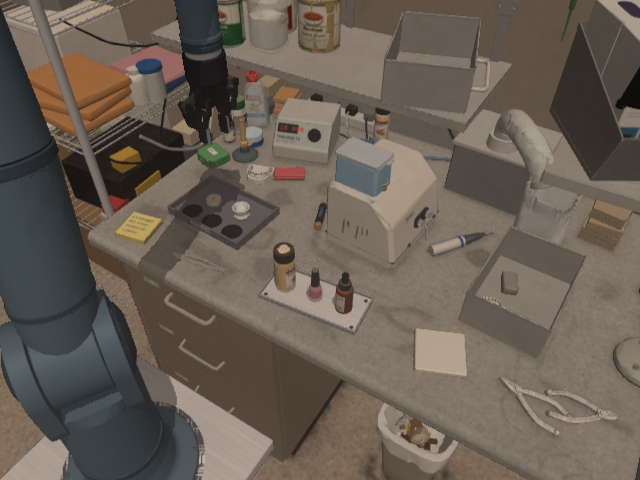

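The wrist view shows the caddy's front discs empty, with the dish at (365,205) and the wheel at (365,115) undisturbed. The scene view shows all three upright in the tray at about (285,268), (315,285) and (344,295). Next is the dish.

Run:
```python
from h import *
pick(D,.008,.065,25); place(SL,.0148,.062)
manip.move_l([.46,-.20,.26],Q,rate=.3); manip.wait(.3)
s=manip.snapshot("wrist"); cv2.imwrite("pics/w3.png",s["img"][:,:,::-1])
t=manip.snapshot("top"); pickle.dump(t,open("top3.pkl","wb")); cv2.imwrite("pics/t3.png",cv2.resize(t["img"][170:310,290:525,::-1],None,fx=3.4,fy=3.4,interpolation=cv2.INTER_CUBIC))
```

```text
pick t35.9 gap 0.0392->0.0392 F [-0.5 -0.4  1.9]
place t42.1 F [-1.6  1.5  4.3] at [ 0.4423 -0.3203  0.0146]
```

View pics/w3.png

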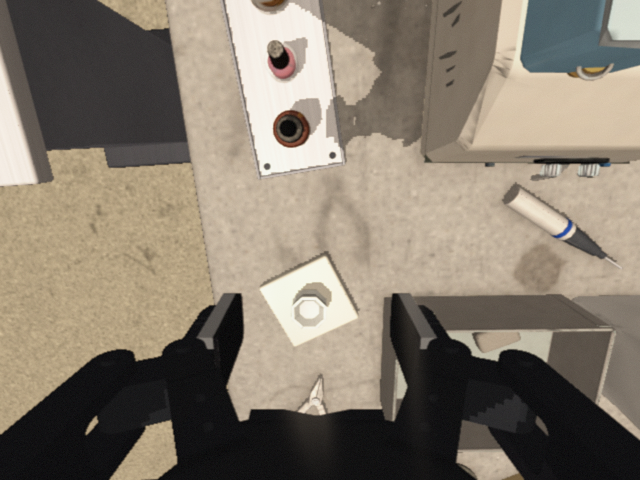

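View pics/t3.png

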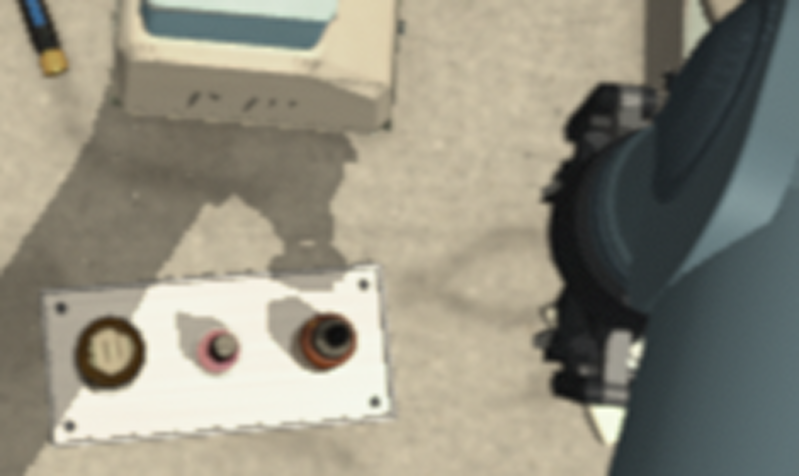

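The dish stands on the slab: its top is at (309,309), and the slab centre is about (311,301) before the height parallax, so it is about 4 mm off. All three containers are upright in the tray. Now I return them to the same grasp poses, monomer first and jar last.

Run:
```python
from h import *
pick(TM,S+hm,.055); place(M,C+hm+.001,.055)
pick(TP,S+hp,.045,20); place(P,C+hp+.001,.045)
pick(TJ,S+hj,.062,30); place(J,C+hj+.001,.062)
manip.move_l([.47,.05,.3],Q,rate=.3); manip.wait(.3)
t=manip.snapshot("top"); a=t["img"][170:270,135:265,::-1]; cv2.imwrite("pics/t4.png",cv2.resize(a,None,fx=6,fy=6,interpolation=cv2.INTER_CUBIC)[:600])
s=manip.snapshot("scene"); cv2.imwrite("pics/s4.png",s["img"][:,:,::-1]); print(manip.sense()["time"])
```

```text
pick t47.2 gap 0.0313->0.0315 F [-1.3  0.2  4.3]
place t52.5 F [-0.9 -0.3 -0.2] at [0.5025 0.2562 0.0376]
pick t57.2 gap 0.0158->0.0160 F [-0.7  0.2  2.1]
place t62.0 F [-0.3  0.3 -0.9] at [0.4985 0.1966 0.0505]
pick t66.2 gap 0.0402->0.0403 F [-1.8 -0.3  6.2]
place t70.9 F [-0.1  0.5  0.8] at [0.5036 0.3195 0.0596]
72.4167
```

View pics/t4.png

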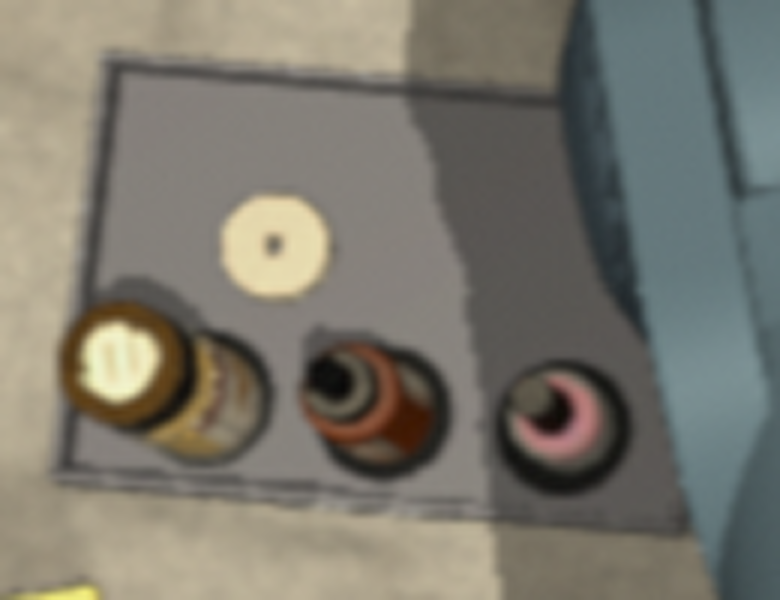

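View pics/s4.png

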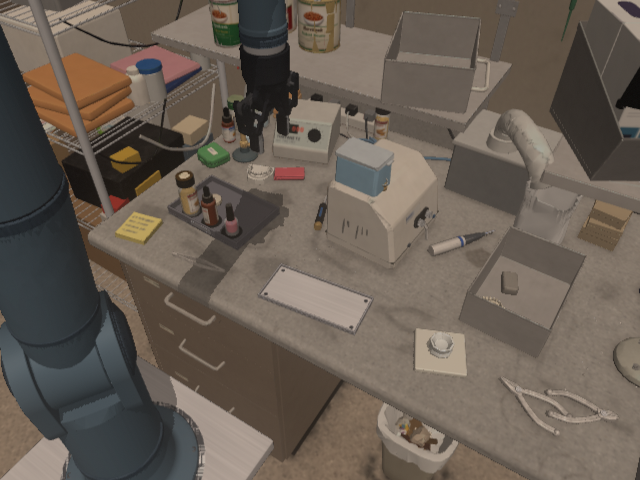

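The top crop shows the jar, both bottles and the wheel at practically the same pixels as at the start: (125,364), (328,370), (535,398) and (274,245). In the scene view the dish stands mid-slab at (441,345). I'm handing it in.

```bash
python3 -c "
from plant import manip
print(manip.sign_off())"
```

```text
the job is handed in; nothing more can be done
None
```

The job is handed in at about 72 s on the robot's clock: the dish stands about 4 mm from the middle of the slab, the jar and both bottles are back upright on their places, and the felt wheel has not moved; no verdict was returned.

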